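Line up the Advent candles by height

TASK

Set the four gold candles out on the wooden display board in order of height: the tallest on the plate next to the red star, then stepping down plate by plate to the shortest at the pine-cone end. Stand each one upright in the middle of its plate, let go of it, and do not tip any candle over on the way.

Things in the scene. Friction and masses are not known exactly. Their poses are not given: they have to be found in the camera images.
- candle_114: Tallest of the four loose gold pillar candles: an upright cylinder 42 mm in diameter and 114 mm tall (plus a thin 7 mm wick that cannot be felt), about 142 g. Only their heights differ (114, 91, 68, 45 mm). Origin: centre of its underside; z up. Starts standing on the table in front of the board, with small ornaments up to 40 mm high around.
- candle_91: Second tallest of the four loose gold pillar candles: an upright cylinder 42 mm in diameter and 91 mm tall (plus a thin 7 mm wick that cannot be felt), about 114 g. Only their heights differ (114, 91, 68, 45 mm). Origin: centre of its underside; z up. Starts standing on the table in front of the board, with small ornaments up to 40 mm high around.
- candle_68: Second shortest of the four loose gold pillar candles: an upright cylinder 42 mm in diameter and 68 mm tall (plus a thin 7 mm wick that cannot be felt), about 85 g. Only their heights differ (114, 91, 68, 45 mm). Origin: centre of its underside; z up. Starts standing on the table in front of the board, with small ornaments up to 40 mm high around.
- candle_45: Shortest of the four loose gold pillar candles: an upright cylinder 42 mm in diameter and 45 mm tall (plus a thin 7 mm wick that cannot be felt), about 56 g. Only their heights differ (114, 91, 68, 45 mm). Origin: centre of its underside; z up. Starts standing on the table in front of the board, with small ornaments up to 40 mm high around.
- plate_white: White candle plate: flat round disc, 68 mm in diameter, 8 mm thick, fixed on the board. Origin: centre of its underside, 15 mm above the table; its flat top is 23 mm above the table. The four plates (white, blue, green, black) stand about 85 mm apart in a row, in any colour order; only the place counted from the star matters.
- plate_blue: Blue candle plate: flat round disc, 68 mm in diameter, 8 mm thick, fixed on the board. Origin: centre of its underside, 15 mm above the table; its flat top is 23 mm above the table. The four plates (white, blue, green, black) stand about 85 mm apart in a row, in any colour order; only the place counted from the star matters.
- plate_green: Green candle plate: flat round disc, 68 mm in diameter, 8 mm thick, fixed on the board. Origin: centre of its underside, 15 mm above the table; its flat top is 23 mm above the table. The four plates (white, blue, green, black) stand about 85 mm apart in a row, in any colour order; only the place counted from the star matters.
- plate_black: Black candle plate: flat round disc, 68 mm in diameter, 8 mm thick, fixed on the board. Origin: centre of its underside, 15 mm above the table; its flat top is 23 mm above the table. The four plates (white, blue, green, black) stand about 85 mm apart in a row, in any colour order; only the place counted from the star matters.
- star: Flat red five-pointed star, 54 mm across and 10 mm thick, fixed on the board at one end of the row of plates (either end), about 83 mm from the centre of the nearest plate. Origin: centre of its underside, 15 mm above the table. The other end carries a brown pine cone, 36 mm high.
- board: Dark wooden display board, 110 x 480 mm and 15 mm thick, fixed to the table, carrying plates, star and pine cone. Origin: centre of its underside; its y axis runs along the row of plates, its x axis across it. Turned at most about 10 degrees from the table's edges.
There are look-alikes about, which are no part of the job. Leave any green or pink look-alike of the candle_91 alone.

How it is judged:
At the end, for the whole second after the job is handed in: Counted from the red star, the candles 114, 91, 68 and 45 mm tall stand on the first, second, third and fourth plate, each within 12 mm of its plate's centre (horizontally), standing on the plate's top, upright within 0.1 rad, released and at rest ((horizontal distance between candle_114 and plate_white below 0.012 m or horizontal distance between candle_114 and plate_blue below 0.012 m or horizontal distance between candle_114 and plate_green below 0.012 m or horizontal distance between candle_114 and plate_black below 0.012 m) and horizontal distance between candle_114 and star between 0.0505 and 0.1145 m and height (world z) of candle_114 between 0.018 and 0.029 m and angle between each of candle_114, candle_91, candle_68, candle_45's own z axis and vertical below 0.1 rad and linear speed of each of candle_114, candle_91, candle_68, candle_45 below 0.02 m/s and angular speed of each of candle_114, candle_91, candle_68, candle_45 below 0.2 rad/s and (horizontal distance between candle_91 and plate_white below 0.012 m or horizontal distance between candle_91 and plate_blue below 0.012 m or horizontal distance between candle_91 and plate_green below 0.012 m or horizontal distance between candle_91 and plate_black below 0.012 m) and horizontal distance between candle_91 and star between 0.1355 and 0.1995 m and height (world z) of candle_91 between 0.018 and 0.029 m and (horizontal distance between candle_68 and plate_white below 0.012 m or horizontal distance between candle_68 and plate_blue below 0.012 m or horizontal distance between candle_68 and plate_green below 0.012 m or horizontal distance between candle_68 and plate_black below 0.012 m) and horizontal distance between candle_68 and star between 0.2205 and 0.2845 m and height (world z) of candle_68 between 0.018 and 0.029 m and (horizontal distance between candle_45 and plate_white below 0.012 m or horizontal distance between candle_45 and plate_blue below 0.012 m or horizontal distance between candle_45 and plate_green below 0.012 m or horizontal distance between candle_45 and plate_black below 0.012 m) and horizontal distance between candle_45 and star between 0.3055 and 0.3695 m and height (world z) of candle_45 between 0.018 and 0.029 m); the robot touches nothing.
It fails at once if the 114 mm candle is tipped over (tilted by more than 0.9 rad) (angle between candle_114's own z axis and vertical above 0.9 rad).
It fails at once if the 91 mm candle is tipped over (tilted by more than 0.9 rad) (angle between candle_91's own z axis and vertical above 0.9 rad).
It fails at once if the 68 mm candle is tipped over (tilted by more than 0.9 rad) (angle between candle_68's own z axis and vertical above 0.9 rad).
It fails at once if the 45 mm candle is tipped over (tilted by more than 0.9 rad) (angle between candle_45's own z axis and vertical above 0.9 rad).
It also fails if it takes over 120 s, if anything falls off the work surface, if the arm or the gripper's body presses on something with over 40 N, if the wrist force passes 120 N, or if a joint passes its speed limit or range.

ROBOT

A 7-joint arm with a two-finger parallel gripper is mounted at the origin on the work surface. World frame = base frame: x ahead of the robot, y to its left, z up, the work surface at z = 0. Lengths are in m, angles in rad, forces in N, time in s.
With the tool pointing down it reaches from about 0.425 to 0.875 m from the base axis. Payload 4.7 kg.
Tool frame: the origin (TCP) lies at the very end of the fingers, on their centre line; the grasp point (between the pads) lies 19 mm behind it; x points along the fingers, y is the direction in which the jaws open and shut, and the axes are right-handed (so a half turn about x gives the same grasp; the last joint's range is limited). The gripper opens to 87 mm and grips with 3 to 60 N. Pads are 19 mm wide; open, the fingers measure 117 mm over their backs; the gripper's body (75 mm by 190 mm) begins 51 mm behind the grasp point.
Start: joints at [-1.107, 0.321, -0.07, 1.45, 0.023, 1.371, -0.057], TCP at [0.283, 0.585, 0.223] pointing down, gripper open.
Joint ranges: [-2.86, 2.86], [-0.3, 2.09], [-1.38, 1.24], [0.06, 2.45], [-1.56, 4.7], [0.09, 2.05], [-2.69, 2.69]. Speed limits (rad/s): [2.57, 2.57, 3.14, 3.14, 3.14, 3.14, 3.14].

INTERFACE

Orientations are given as a rotation vector (axis times angle).
In Python, from bench import ctrl gives the robot as it stands.
- The arm moves only by the tool step_arm, never from a script. Its argument "increments" is one flat list of numbers, 6 for each row, row after row: the shift along the tool's x, y, z in cm, then the turn, a rotation vector about the tool's x, y, z in rad. In form: [tx, ty, tz, ax, ay, az, tx, ty, tz, ax, ay, az, ...]. A call has 1 to 12 rows; each row shifts and turns the commanded pose from where the row before left it, along the tool's axes as they then stand; what a row does not reach is not made up. A row lasts 1/8 s, in which the tool goes at most 62.5 mm and 10.7 degrees, less where a joint would pass 70% of its speed; a pose out of reach is approached as far as the arm can. A call with a gripper value outside its range is refused whole. "fingers" is the opening in per cent of the stroke, from 0 (shut) to 100 (fully open), set as the call begins (left out, the last holds). The fingers move at their own pace and stop on an object; "force" is the grip in N (left out, the last holds). Time passes only in rows, so rows that do not move let the fingers close. It gives the time, the measured TCP pose, the force and the opening at its end, in the units of the state.
- ctrl.get_state(): the state, without advancing time (a new reading comes with each control period).
- ctrl.get_image(name): name is "scene" or "top" or "wrist"; returns the picture (384x512x3 uint8, red, green, blue); there is no depth.
- ctrl.camera_params(name): a dict with "vertical_fov" (degrees; the focal length in pixels is half the picture's height over the tangent of half this angle, whatever the lens; pixels are square), "cx", "cy" (the principal point, pixels), "R" (3x3) and "t" (3): a world point X has camera coordinates R X + t. Camera axes: x right, y down, z forward; pixel columns grow to the right and rows downward; lengths in m; the calibration is good to about 2 mm. A picture is of the moment at which its call begins: read the wrist's pose just before it. camera_params takes no time and is no camera call; for the wrist camera it gives the pose at the moment of the call.
- ctrl.close_job(): hands the job in, once; it reports no verdict.
Trained networks look in the newest picture that a camera, given by its name, has taken for a name from the list of things; names that differ only in an ending like _2 or _b are one class to them, and where a whole thing is asked for, a point or a joint stands for the part that bears it (a point fixed in the world has none). Each returns a list of dicts, best first, with "score" (0 to 1); they miss things now and then, are a little off and sometimes report something else, mostly with a low value. They report only what shows in the picture. A call takes as long as a camera call. They do not tell look-alikes from the thing itself.
- ctrl.search_frame(camera, name): "xyz" ([x, y, z] in m, in the coordinates of the camera as it stood for that picture, good to about 4 mm: the middle of the surface that is visible of it).
- ctrl.silhouettes(camera, name): "pixels" (384x512 bool, what is visible of it).
- ctrl.spot_point(camera, name): "xyz" ([x, y, z] in m, in the coordinates of the camera as it stood for that picture, good to about 4 mm: a listed point, or the origin of a listed thing).
The state is a dict: "time": time; "joint_positions": joint angles; "qd": joint speeds; "joint_torque": joint torques, N m; "position": TCP position; "tool_rot": TCP orientation; "ft_force": force on the tool from outside, world axes, zero at the start; "torque": the same for the moment, N m; "grip_width": opening from 0.0 (shut) to 1.0 (fully open).
Only numpy, scipy, OpenCV 4.12 (cv2) and the standard library are available. Lean on these libraries where they do the work, as an engineer would, in place of code of your own. Each camera call takes 0.05 s, during which the arm holds its last target.

## Working session

There is one attempt and no reset: what is moved stays moved. The work goes in short steps, Python scripts to look and compute and a tool call to move; the robot and the scene stay as the last step left them, time stands still between calls to the robot, and variables do not carry over. Pictures are saved under pics/ and viewed, and the job is handed in when it is done.

Besides the shell and the picture viewer there is one more tool, called as name(argument=value, ...) on one line, values as JSON. step_arm: Moves the arm, as the interface text tells. Its arguments: {"type":"object","properties":{"increments":{"type":"array","items":{"type":"number"}},"fingers":{"type":"number"},"force":{"type":"number"}},"required":["increments"]}

```bash
mkdir -p pics; ls; python3 - <<'E'
from bench import ctrl
import cv2
s=ctrl.get_state(); print({k:s[k] for k in ('time','position','tool_rot','grip_width')})
for n in ('scene','top','wrist'):
    im=ctrl.get_image(n); cv2.imwrite(f'pics/{n}0.png',im[:,:,::-1])
    p=ctrl.camera_params(n); print(n,p)
E
```

```text
pics
{'time': 0.0, 'position': array([0.28242879, 0.58483264, 0.22146979]), 'tool_rot': array([ 0.35125021,  1.54217941, -0.35416128]), 'grip_width': 0.9992993649150416}
scene {'vertical_fov': 54.8479520540698, 'cx': 255.15969704875738, 'cy': 192.8995514354775, 'R': array([[ 0.44314723,  0.89640108,  0.00925386],
       [ 0.7173924 , -0.34842413, -0.60328167],
       [-0.53755807,  0.27398125, -0.79747451]]), 't': array([-0.22851428, -0.34033903,  1.22232688])}
top {'vertical_fov': 54.1758863810988, 'cx': 248.7754763492012, 'cy': 189.99613653595236, 'R': array([[ 0.00224322, -0.99973386,  0.02296013],
       [-0.99832705, -0.00356544, -0.05770959],
       [ 0.0577761 , -0.02279227, -0.99806935]]), 't': array([-0.02431542,  0.49205055,  0.87045723])}
wrist {'vertical_fov': 70.85987324508754, 'cx': 252.29148590324843, 'cy': 192.61781891978748, 'R': array([[ 0.43468016,  0.90058416, -0.00115046],
       [ 0.86131655, -0.41535328,  0.2926012 ],
       [ 0.26303416, -0.12817885, -0.95623387]]), 't': array([-0.64922489, -0.0358453 ,  0.39080088])}
```

View pics/scene0.png

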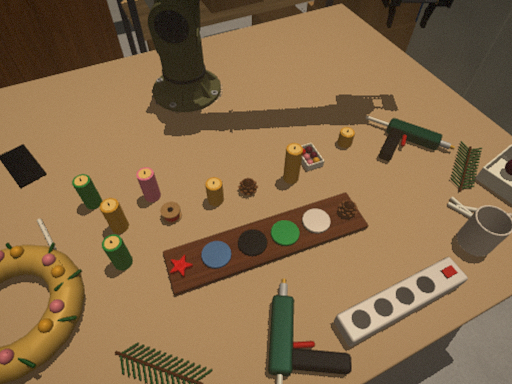

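View pics/top0.png

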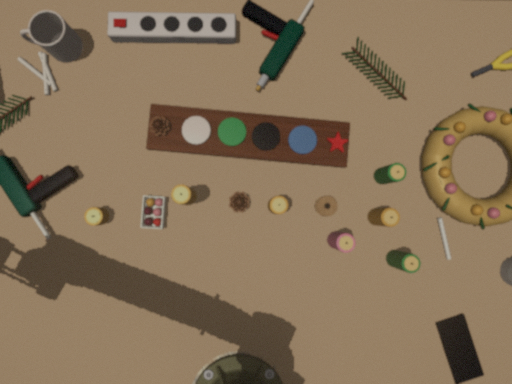

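View pics/wrist0.png

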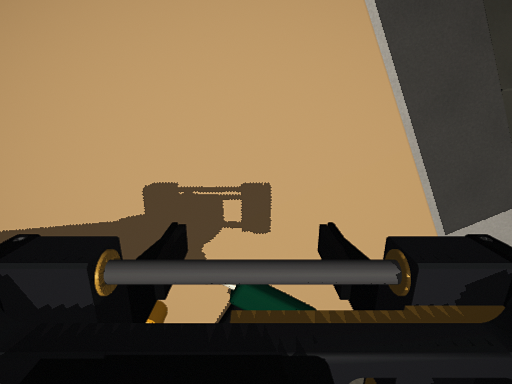

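The top view shows gold candle tops at (94,216), (181,195), (278,205) and (388,217). The look-alikes are green at (396,172) and (410,262) and pink at (345,242). On the board, the star is at (338,143) on the right, followed by the blue, black, green and white plates and then the cone at (160,126). In the scene view, the gold candles at (346,137), (293,163), (215,192) and (113,215) look like 45, 114, 68 and 91.

```bash
cat > h.py <<'E'
import numpy as np, cv2
from bench import ctrl
def K(n):
    p=ctrl.camera_params(n); f=192/np.tan(np.radians(p['vertical_fov'])/2)
    return p,f
def ray(n,u,v,z,P=None):
    p,f=P or K(n); d=p['R'].T@np.array([(u-p['cx'])/f,(v-p['cy'])/f,1.]); c=-p['R'].T@p['t']
    return c+d*(z-c[2])/d[2]
def proj(n,X,P=None):
    p,f=P or K(n); c=p['R']@np.array(X)+p['t']; return f*c[0]/c[2]+p['cx'],f*c[1]/c[2]+p['cy']
def w(n,xyz):
    p=ctrl.camera_params(n); return p['R'].T@(np.array(xyz)-p['t'])
E
python3 - <<'E'
from h import *
np.set_printoptions(precision=4,suppress=True)
for n in ('top','scene'):
    ctrl.get_image(n)
    for t in ('plate_white','plate_blue','plate_green','plate_black','star'):
        for d in ctrl.silhouettes(n,t)[:1]:
            m=d['pixels']; ys,xs=np.nonzero(m)
            c,_=cv2.findContours(m.astype(np.uint8),0,1); e=cv2.minAreaRect(max(c,key=len))
            u,v=xs.mean(),ys.mean()
            print(n,t,round(d['score'],2),m.sum(),(round(u,1),round(v,1)),ray(n,u,v,.023 if t!='star' else .025))
for t in ('candle_114','candle_91','candle_68','candle_45'):
    for n in ('top','scene'):
        for d in ctrl.spot_point(n,t)[:3]:
            X=w(n,d['xyz']); print(t,n,round(d['score'],2),X,np.round(proj(n,X)))
E
```

```text
top plate_white 0.57 627 (np.float64(195.4), np.float64(129.3)) [0.634 0.103 0.023]
top plate_blue 0.9 621 (np.float64(301.8), np.float64(139.0)) [ 0.6126 -0.1476  0.023 ]
top plate_green 0.73 641 (np.float64(231.3), np.float64(130.7)) [0.6312 0.0188 0.023 ]
top plate_black 0.79 638 (np.float64(265.1), np.float64(135.4)) [ 0.6205 -0.061   0.023 ]
top star 0.58 220 (np.float64(336.2), np.float64(141.9)) [ 0.6059 -0.2287  0.025 ]
scene plate_white 0.69 541 (np.float64(316.6), np.float64(219.9)) [0.6357 0.1054 0.023 ]
scene plate_blue 0.96 627 (np.float64(216.3), np.float64(254.0)) [ 0.6144 -0.1466  0.023 ]
scene plate_green 0.63 629 (np.float64(285.1), np.float64(231.9)) [0.6317 0.0208 0.023 ]
scene plate_black 0.95 601 (np.float64(252.4), np.float64(241.9)) [ 0.6222 -0.0601  0.023 ]
scene star 0.68 246 (np.float64(180.7), np.float64(265.4)) [ 0.6069 -0.228   0.025 ]
candle_114 top 0.9 [ 0.4323  0.33   -0.0018] [100. 215.]
candle_114 top 0.89 [ 0.5289 -0.3437 -0.0005] [381. 176.]
candle_114 top 0.88 [ 0.4574 -0.0857 -0.0001] [275. 205.]
candle_114 scene 0.9 [ 0.4292 -0.3223  0.0034] [1
[... 451 characters left out ...]
002] [291. 178.]
candle_68 top 0.9 [ 0.4323  0.33   -0.0018] [100. 215.]
candle_68 top 0.89 [ 0.5289 -0.3437 -0.0005] [381. 176.]
candle_68 top 0.88 [ 0.4574 -0.0857 -0.0001] [275. 205.]
candle_68 scene 0.9 [ 0.4292 -0.3223  0.0034] [121. 225.]
candle_68 scene 0.9 [ 0.4569 -0.0852 -0.001 ] [215. 200.]
candle_68 scene 0.85 [0.4797 0.1262 0.0002] [291. 178.]
candle_45 top 0.9 [ 0.4323  0.33   -0.0018] [100. 215.]
candle_45 top 0.89 [ 0.5289 -0.3437 -0.0005] [381. 176.]
candle_45 top 0.88 [ 0.4574 -0.0857 -0.0001] [275. 205.]
candle_45 scene 0.9 [ 0.4292 -0.3223  0.0034] [121. 225.]
candle_45 scene 0.9 [ 0.4569 -0.0852 -0.001 ] [215. 200.]
candle_45 scene 0.85 [0.4797 0.1262 0.0002] [291. 178.]
```

```bash
python3 - <<'E'
import cv2,numpy as np
im=cv2.imread('pics/scene0.png')
cv2.imwrite('pics/crop1.png',cv2.resize(im[110:280,60:380],None,fx=2.5,fy=2.5,interpolation=cv2.INTER_CUBIC))
im=cv2.imread('pics/top0.png')
cv2.imwrite('pics/crop2.png',cv2.resize(im[90:290,60:440],None,fx=2.1,fy=2.1,interpolation=cv2.INTER_CUBIC))
E
```

```text
(no output)
```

View pics/crop1.png

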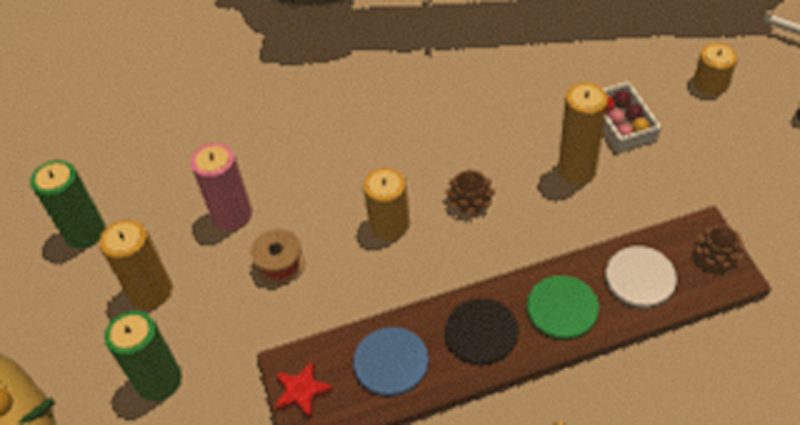

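View pics/crop2.png

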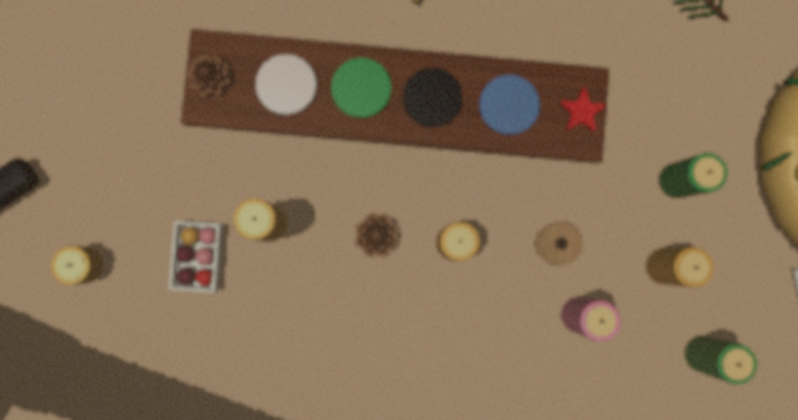

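```bash
cat >> h.py <<'E'
from scipy.optimize import minimize
S=4
def cyl(n,x,y,z0,h,r,P):
    a=np.linspace(0,2*np.pi,40); pts=[proj(n,(x+r*np.cos(t),y+r*np.sin(t),z),P) for z in (z0,z0+h) for t in a]
    hull=cv2.convexHull(np.array(pts,np.float32)); m=np.zeros((384*S,512*S),np.uint8)
    cv2.fillConvexPoly(m,np.round((hull+.5)*S).astype(np.int32),1); return m
def fit(masks,x0,y0,z0,h0,r,fith=True):
    """masks: {cam:(bool mask,P)}"""
    big={n:(cv2.resize(m.astype(np.uint8),None,fx=S,fy=S,interpolation=0),P) for n,(m,P) in masks.items()}
    def cost(q):
        h=q[2] if fith else h0; c=0
        for n,(m,P) in big.items():
            k=cyl(n,q[0],q[1],z0,h,r,P); c+=1-(k&m).sum()/max(1,(k|m).sum())
        return c/len(big)
    q0=[x0,y0]+([h0] if fith else [])
    sim=np.array([q0]+[[q0[j]+(.012 if i==j else 0) for j in range(len(q0))] for i in range(len(q0))])
    r_=minimize(cost,q0,method='Nelder-Mead',options=dict(initial_simplex=sim,xatol=2e-4,fatol=1e-4))
    return r_.x,r_.fun
E
python3 - <<'E'
from h import *
np.set_printoptions(precision=4,suppress=True)
c={}
for n in ('top','scene'):
    ctrl.get_image(n); c[n]=(ctrl.silhouettes(n,'candle_91'),K(n))
    print(n,len(c[n][0]))
    pl={t:ctrl.silhouettes(n,t)[0]['pixels'] for t in ('plate_white','plate_blue','plate_green','plate_black')}
    c[n]+=(pl,)
for nm,x,y,h in (('114',.48,.126,.114),('91',.429,-.322,.091),('68',.457,-.085,.068),('45',.432,.33,.045)):
    ms={}
    for n in ('top','scene'):
        u,v=proj(n,(x,y,h/2)); L=[d for d in c[n][0] if d['pixels'][int(v)-2:int(v)+3,int(u)-2:int(u)+3].mean()>.5]
        if L: ms[n]=(L[0]['pixels'],c[n][1])
    if not ms: print(nm,'none'); continue
    print(nm,list(ms),*fit(ms,x,y,0,h,.021),*fit(ms,x,y,0,h,.021,False))
    for n in ms: print('   ',n,*fit({n:ms[n]},x,y,0,h,.021,False))
for t,x,y in (('plate_blue',.6135,-.147),('plate_black',.6214,-.0605),('plate_green',.6315,.0198),('plate_white',.635,.104)):
    for cs in (('top',),('scene',),('top','scene')):
        print(t,cs,*fit({n:(c[n][2][t],c[n][1]) for n in cs},x,y,.015,.008,.034,False))
E
```

```text
top 7
scene 7
114 ['top', 'scene'] [0.4795 0.1236 0.1139] 0.0891150665292833 [0.4792 0.1236] 0.09029394818678688
    top [0.4795 0.1225] 0.09899731676316903
    scene [0.4766 0.1256] 0.0726451491483956
91 ['top', 'scene'] [ 0.4319 -0.3246  0.0925] 0.10678736867387667 [ 0.4313 -0.3249] 0.10819620793001472
    top [ 0.4321 -0.3266] 0.06329816768461971
    scene [ 0.4276 -0.3242] 0.11029211029211028
68 ['top', 'scene'] [ 0.4574 -0.086   0.0667] 0.13323845917498117 [ 0.4577 -0.0857] 0.13734503511003338
    top [ 0.4582 -0.0864] 0.11048652839697615
    scene [ 0.4565 -0.0833] 0.1483879670848509
45 ['top', 'scene'] [0.4328 0.328  0.0476] 0.14034369677108793 [0.4331 0.328 ] 0.14318574983787213
    top [0.4331 0.3275] 0.07236441194393661
    scene [0.4273 0.3341] 0.10788381742738584
plate_blue ('top',) [ 0.6139 -0.1487] 0.0435058460980694
plate_blue ('scene',) [ 0.6113 -0.146 ] 0.06476567419267787
plate_blue ('top', 'scene') [ 0.6125 -0.1476] 0.07955325643175798
plate_black ('top',) [ 0.6216 -0.0606] 0.044518953152649754
plate_black ('scene',) [ 0.6188 -0.0579] 0.09096153846153843
plate_black ('top', 'scene') [ 0.6205 -0.0604] 0.07979638968751473
plate_green ('top',) [0.6318 0.0191] 0.11559615922438704
plate_green ('scene',) [0.6298 0.0225] 0.047157686604053395
plate_green ('top', 'scene') [0.6307 0.0217] 0.09273180958475313
plate_white ('top',) [0.6352 0.1038] 0.04696385984223084
plate_white ('scene',) [0.6329 0.1062] 0.05832438238453275
plate_white ('top', 'scene') [0.6344 0.1045] 0.07483970033767823
```

The fitted heights of 114, 92, 67 and 48 mm confirm which candle is which. Going out from the star the order is blue, black, green, white, so 114→blue, 91→black, 68→green and 45→white. I'll place the shortest first, with the jaws opening across the board.

```bash
cat >> h.py <<'E'
from scipy.spatial.transform import Rotation as Ro
def plan(target,yaw,yawmod=np.pi):
    """yaw: direction of jaw axis (world, deg). prints tool-frame shift cm and tool x-turn"""
    s=ctrl.get_state(); R=Ro.from_rotvec(s['tool_rot']).as_matrix(); 
    cur=np.degrees(np.arctan2(R[1,1],R[0,1])); d=(yaw-cur+90)%180-90
    print('t',round(s['time'],2),'pos',np.round(s['position'],4),'jawyaw',round(cur,1),'xaxis',np.round(R[:,0],3),'yaxis',np.round(R[:,1],3),'z',np.round(R[:,2],3),'grip',round(s['grip_width'],3),'F',np.round(s['ft_force'],1))
    D=np.array(target)-s['position']; print('world d mm',np.round(D*1e3,1),'tool cm now',np.round(R.T@D*100,2),'yaw turn about tool x rad',round(-np.radians(d),3))
    y=np.radians(cur+d); Rn=np.array([[0,0,-1.]]).T; yn=np.array([np.cos(y),np.sin(y),0]); zn=np.cross([0,0,-1],yn)
    Rt=np.stack([[0,0,-1],yn,zn],1); print('tool cm after turn',np.round(Rt.T@D*100,2),'full rotvec needed',np.round(Ro.from_matrix(R.T@Rt).as_rotvec(),3))
    print('q',np.round(s['joint_positions'],2))
E
python3 - <<'E'
from h import *
plan((.432,.329,.223),0)
plan((.432,.329,.223),-4)
E
```

```text
t 1.75 pos [0.2826 0.5854 0.2226] jawyaw 64.2 xaxis [ 0.  0. -1.] yaxis [0.435 0.901 0.   ] z [ 0.901 -0.435  0.   ] grip 0.999 F [-0.2  0.2 -0.2]
world d mm [ 149.4 -256.4    0.4] tool cm now [ -0.04 -16.59  24.6 ] yaw turn about tool x rad 1.121
tool cm after turn [-0.04 14.94 25.64] full rotvec needed [ 1.121 -0.    -0.   ]
q [-1.11  0.32 -0.07  1.45  0.02  1.37 -0.06]
t 1.75 pos [0.2826 0.5854 0.2226] jawyaw 64.2 xaxis [ 0.  0. -1.] yaxis [0.435 0.901 0.   ] z [ 0.901 -0.435  0.   ] grip 0.999 F [-0.2  0.2 -0.2]
world d mm [ 149.4 -256.4    0.4] tool cm now [ -0.04 -16.59  24.6 ] yaw turn about tool x rad 1.191
tool cm after turn [-0.04 16.69 24.53] full rotvec needed [ 1.191 -0.    -0.   ]
q [-1.11  0.32 -0.07  1.45  0.02  1.37 -0.06]
```

step_arm(increments=[0,0,0,0.14,0,0,0,0,0,0.14,0,0,0,0,0,0.14,0,0,0,0,0,0.14,0,0,0,0,0,0.14,0,0,0,0,0,0.14,0,0,0,0,0,0.14,0,0,0,0,0,0.14,0,0], fingers=100, force=15)

```text
time: 2.75
position: [0.2826, 0.5854, 0.2226]
tool_rot: [1.212, 1.208, -1.212]
ft_force: [-0.5, 0.2, 0.0]
grip_width: 0.995
```

step_arm(increments=[0,2.5,4.2,0,0,0,0,2.5,4.3,0,0,0,0,2.5,4.3,0,0,0,0,2.5,4.3,0,0,0,0,2.5,4.3,0,0,0,0,2.5,4.3,0,0,0,0,0,0,0,0,0,0,0,0,0,0,0])

```text
time: 3.75
position: [0.4326, 0.3291, 0.2228]
tool_rot: [1.209, 1.211, -1.208]
ft_force: [-0.3, 0.7, 0.5]
grip_width: 1.001
```

```bash
python3 - <<'E'
from h import *
plan((.432,.329,.13),0)
im=ctrl.get_image('wrist'); cv2.imwrite('pics/w1.png',im[:,:,::-1])
for p in [(.432,.329,.045)]: print(proj('wrist',p))
for d in ctrl.search_frame('wrist','candle_45')[:3]: print(d['score'],w('wrist',d['xyz']))
E
```

```text
t 3.75 pos [0.4326 0.3291 0.2228] jawyaw 0.1 xaxis [-0.     0.001 -1.   ] yaxis [ 1.     0.001 -0.   ] z [ 0.001 -1.    -0.001] grip 1.001 F [-0.3  0.7  0.5]
world d mm [ -0.6  -0.1 -92.8] tool cm now [ 9.28 -0.06  0.02] yaw turn about tool x rad 0.001
tool cm after turn [ 9.28 -0.06  0.01] full rotvec needed [ 0.001 -0.001  0.   ]
q [-0.93  0.09  0.24  1.73 -0.02  1.33 -0.68]
(np.float64(251.93534313096805), np.float64(175.86183891004987))
0.82 [0.42986611 0.33285633 0.04466396]
```

View pics/w1.png

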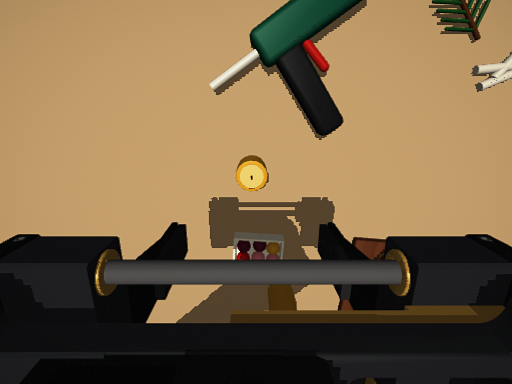

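The wrist view shows the 45 mm candle at (252,177), against a predicted (252,176). I'm going down to it.

step_arm(increments=[4.0,0,0,0,0,0,4.0,0,0,0,0,0,4.0,0,0,0,0,0,4.0,0,0,0,0,0,2.5,0,0,0,0,0,1.5,0,0,0,0,0,0.9,0,0,0,0,0,0,0,0,0,0,0])

```text
time: 4.85
position: [0.4328, 0.3289, 0.0136]
tool_rot: [1.208, 1.21, -1.208]
ft_force: [-0.2, 0.3, 0.2]
grip_width: 1.003
```

step_arm(increments=[0,0,0,0,0,0,0,0,0,0,0,0,0,0,0,0,0,0,0,0,0,0,0,0,0,0,0,0,0,0,0,0,0,0,0,0,0,0,0,0,0,0,0,0,0,0,0,0], fingers=20, force=12)

```text
time: 5.85
position: [0.4329, 0.3285, 0.0136]
tool_rot: [1.208, 1.21, -1.209]
ft_force: [-0.8, -1.0, 0.7]
grip_width: 0.479
```

step_arm(increments=[-2.0,0,0,0,0,0,-3.5,0,0,0,0,0,-3.5,0,0,0,0,0,0,1.0,1.2,0,0,0,0,3.0,3.4,0,0,0,0,3.0,3.4,0,0,0,0,3.3,3.6,0,0,0,0,3.3,3.6,0,0,0,0,3.3,3.6,0,0,0,0,2.3,2.5,0,0,0,0,1.0,1.1,0,0,0,0,0,0,0,0,0])

```text
time: 7.35
position: [0.6348, 0.1037, 0.1025]
tool_rot: [1.209, 1.21, -1.211]
ft_force: [-0.4, 0.0, -1.6]
grip_width: 0.479
```

```bash
python3 - <<'E'
from h import *
plan((.6345,.1043,.0372),0)
im=ctrl.get_image('wrist'); cv2.imwrite('pics/w2.png',im[:,:,::-1])
for p in [(.6345,.1043,.023)]: print(proj('wrist',p))
E
```

```text
t 7.35 pos [0.6348 0.1037 0.1025] jawyaw -0.0 xaxis [-0.002 -0.001 -1.   ] yaxis [ 1.    -0.001 -0.002] z [-0.001 -1.     0.001] grip 0.479 F [-0.4  0.  -1.6]
world d mm [ -0.3   0.6 -65.3] tool cm now [ 6.53 -0.02 -0.06] yaw turn about tool x rad -0.001
tool cm after turn [ 6.53 -0.03 -0.06] full rotvec needed [-0.001  0.001  0.002]
q [-0.52  0.4   0.41  1.62 -0.17  1.15 -0.08]
(np.float64(252.38754128755983), np.float64(200.35261879412698))
```

View pics/w2.png

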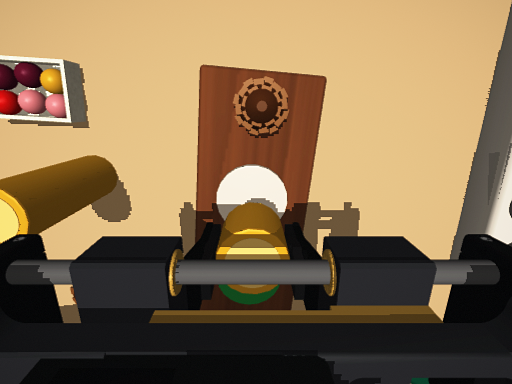

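The white plate shows centred near (252,200), as predicted. I'm lowering the candle.

step_arm(increments=[2.0,0,0,0,0,0,2.0,0,0,0,0,0,1.2,0,0,0,0,0,0.6,0,0,0,0,0,0.4,0,0,0,0,0,0.2,0,0,0,0,0,0,0,0,0,0,0])

```text
time: 8.28
position: [0.6354, 0.1047, 0.0399]
tool_rot: [1.209, 1.209, -1.208]
ft_force: [0.0, 1.5, -1.4]
grip_width: 0.478
```

step_arm(increments=[0.2,0,0,0,0,0,0,0,0,0,0,0])

```text
time: 8.52
position: [0.6351, 0.1047, 0.0376]
tool_rot: [1.209, 1.21, -1.208]
ft_force: [0.1, -0.2, -0.0]
grip_width: 0.48
```

step_arm(increments=[0.1,0,0,0,0,0,0,0,0,0,0,0])

```text
time: 8.78
position: [0.6353, 0.1047, 0.0367]
tool_rot: [1.209, 1.21, -1.208]
ft_force: [-0.4, -0.1, 0.3]
grip_width: 0.476
```

step_arm(increments=[0,0,0,0,0,0,0,0,0,0,0,0,0,0,0,0,0,0,0,0,0,0,0,0,0,0,0,0,0,0,0,0,0,0,0,0], fingers=100)

```text
time: 9.52
position: [0.6351, 0.1047, 0.0366]
tool_rot: [1.209, 1.21, -1.208]
ft_force: [-0.3, 0.4, 0.0]
grip_width: 0.983
```

step_arm(increments=[-2,0,0,0,0,0,-4,0,0,0,0,0,-4,0,0,0,0,0,-4,0,0,0,0,0,-4,0,0,0,0,0,0,0,0,0,0,0])

```text
time: 10.28
position: [0.6376, 0.1047, 0.2226]
tool_rot: [1.215, 1.205, -1.201]
ft_force: [0.9, -0.4, 1.0]
grip_width: 1.0
```

```bash
python3 - <<'E'
from h import *
plan((.457,-.0855,.223),0)
im=ctrl.get_image('scene'); cv2.imwrite('pics/s3.png',im[:,:,::-1])
print(proj('scene',(.6345,.1043,.023)))
E
```

```text
t 10.28 pos [0.6376 0.1047 0.2226] jawyaw 0.0 xaxis [ 0.009  0.002 -1.   ] yaxis [1.    0.001 0.009] z [ 0.001 -1.    -0.002] grip 1.0 F [ 0.9 -0.4  1. ]
world d mm [-180.6 -190.2    0.4] tool cm now [ -0.25 -18.08  19.01] yaw turn about tool x rad 0.001
tool cm after turn [ -0.04 -18.06  19.02] full rotvec needed [ 0.001 -0.002 -0.009]
q [-0.54  0.32  0.43  1.49 -0.13  1.36 -0.1 ]
(np.float64(315.9134748092272), np.float64(219.72563742921938))
```

View pics/s3.png

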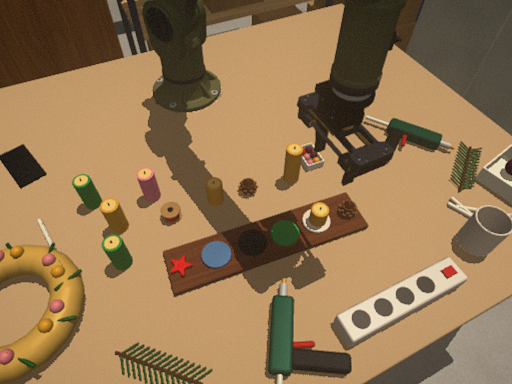

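The 45 mm candle stands in the middle of the white plate, at about (319,214). The 68 mm candle is next.

step_arm(increments=[0,-1,1,0,0,0,0,-2.6,2.7,0,0,0,0,-2.6,2.7,0,0,0,0,-2.6,2.7,0,0,0,0,-2.6,2.7,0,0,0,0,-2.6,2.7,0,0,0,0,-2.6,2.7,0,0,0,0,-1.5,1.8,0,0,0,0,0,0,0,0,0])

```text
time: 11.45
position: [0.4532, -0.0867, 0.2162]
tool_rot: [1.211, 1.209, -1.21]
ft_force: [-0.1, 0.6, 0.1]
grip_width: 1.0
```

```bash
python3 - <<'E'
from h import *
plan((.457,-.0855,.033),0)
im=ctrl.get_image('wrist'); cv2.imwrite('pics/w4.png',im[:,:,::-1])
for p in [(.457,-.0855,.068)]: print(proj('wrist',p))
for d in ctrl.search_frame('wrist','candle_68')[:3]: print(d['score'],w('wrist',d['xyz']))
E
```

```text
t 11.45 pos [ 0.4532 -0.0867  0.2162] jawyaw -0.1 xaxis [-0.     0.001 -1.   ] yaxis [ 1.    -0.002 -0.   ] z [-0.002 -1.    -0.001] grip 1.0 F [-0.1  0.6  0.1]
world d mm [   3.8    1.2 -183.2] tool cm now [18.32  0.38 -0.1 ] yaw turn about tool x rad -0.002
tool cm after turn [18.32  0.38 -0.12] full rotvec needed [-0.002 -0.001  0.   ]
q [-0.43 -0.11  0.53  1.92  0.06  1.32  0.08]
(np.float64(254.30543591523133), np.float64(181.18551445369917))
0.84 [ 0.37832513 -0.21951984  0.09331678]
0.68 [0.47687956 0.10463276 0.02683327]
0.68 [0.62437716 0.09410113 0.05803764]
```

View pics/w4.png

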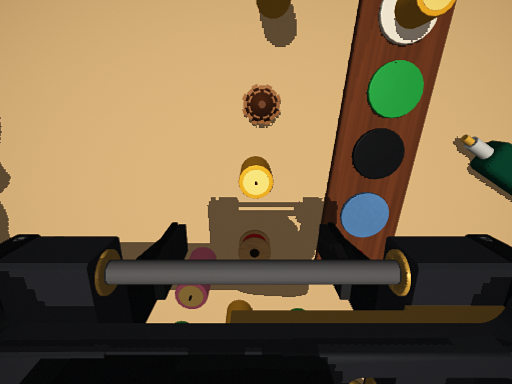

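The 68 mm candle is at (256,183), against a predicted (254,181). The pink look-alike at (192,290) is well clear.

step_arm(increments=[4.0,0.5,0,0,0,0,4.0,0,0,0,0,0,4.0,0,0,0,0,0,3.5,0,0,0,0,0,1.8,0,0,0,0,0,0.8,0,0,0,0,0,0.2,0,0,0,0,0,0,0,0,0,0,0])

```text
time: 12.55
position: [0.4601, -0.0852, 0.0341]
tool_rot: [1.209, 1.209, -1.207]
ft_force: [0.1, -0.2, -0.4]
grip_width: 1.0
```

step_arm(increments=[0,0,0,0,0,0,0,0,0,0,0,0,0,0,0,0,0,0,0,0,0,0,0,0,0,0,0,0,0,0,0,0,0,0,0,0,0,0,0,0,0,0,0,0,0,0,0,0], fingers=20, force=12)

```text
time: 13.55
position: [0.4592, -0.0855, 0.0335]
tool_rot: [1.208, 1.21, -1.209]
ft_force: [-0.2, -0.9, 0.7]
grip_width: 0.482
```

```bash
python3 - <<'E'
from h import *
plan((.631,.021,.056),0)
E
```

```text
t 13.55 pos [ 0.4592 -0.0855  0.0335] jawyaw 0.1 xaxis [-0.  0. -1.] yaxis [ 1.     0.001 -0.   ] z [ 0.001 -1.    -0.   ] grip 0.482 F [-0.2 -0.9  0.7]
world d mm [171.8 106.5  22.5] tool cm now [ -2.25  17.19 -10.63] yaw turn about tool x rad 0.001
tool cm after turn [ -2.25  17.18 -10.65] full rotvec needed [ 0.001 -0.     0.   ]
q [-0.41  0.13  0.57  2.11 -0.09  0.92  0.21]
```

step_arm(increments=[-2.0,0,0,0,0,0,-3.5,0,0,0,0,0,-3.0,0,0,0,0,0,0,1.5,-1.0,0,0,0,0,3.0,-1.9,0,0,0,0,3.2,-2.0,0,0,0,0,3.2,-2.0,0,0,0,0,3.2,-2.0,0,0,0,0,2.1,-1.3,0,0,0,0,1.0,-0.5,0,0,0,0,0,0,0,0,0,0,0,0,0,0,0])

```text
time: 15.05
position: [0.6303, 0.0207, 0.1181]
tool_rot: [1.209, 1.21, -1.21]
ft_force: [-0.5, -0.3, -1.4]
grip_width: 0.475
```

```bash
python3 - <<'E'
from h import *
plan((.631,.022,.0565),0)
im=ctrl.get_image('wrist'); cv2.imwrite('pics/w5.png',im[:,:,::-1])
print(proj('wrist',(.631,.021,.023)))
E
```

```text
t 15.05 pos [0.6303 0.0207 0.1181] jawyaw -0.0 xaxis [-0.001 -0.    -1.   ] yaxis [ 1.    -0.    -0.001] z [-0. -1.  0.] grip 0.475 F [-0.5 -0.3 -1.4]
world d mm [  0.7   1.3 -61.6] tool cm now [ 6.16  0.07 -0.13] yaw turn about tool x rad -0.0
tool cm after turn [ 6.16  0.07 -0.13] full rotvec needed [-0.     0.     0.001]
q [-0.47  0.37  0.5   1.65 -0.19  1.17  0.07]
(np.float64(252.55337340375866), np.float64(193.9207256419688))
```

View pics/w5.png

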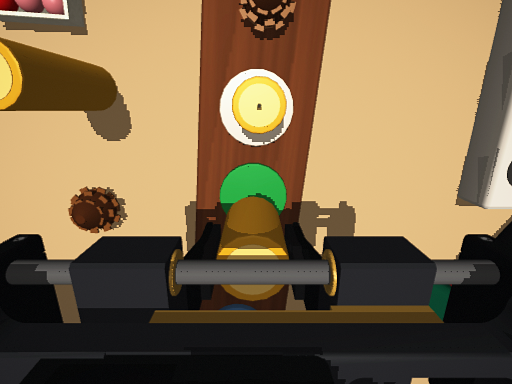

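The green plate's centre is near (253,195), against a predicted (253,194). I'm lowering the candle.

step_arm(increments=[2.0,0.1,-0.1,0,0,0,2.0,0,0,0,0,0,1.1,0,0,0,0,0,0.5,0,0,0,0,0,0.3,0,0,0,0,0,0.2,0,0,0,0,0,0,0,0,0,0,0,0,0,0,0,0,0])

```text
time: 16.1
position: [0.6325, 0.0227, 0.058]
tool_rot: [1.209, 1.209, -1.208]
ft_force: [0.2, -0.5, -1.0]
grip_width: 0.481
```

step_arm(increments=[0.1,0,0,0,0,0,0,0,0,0,0,0])

```text
time: 16.35
position: [0.6323, 0.0227, 0.0566]
tool_rot: [1.209, 1.21, -1.208]
ft_force: [-0.4, 0.4, -0.5]
grip_width: 0.476
```

step_arm(increments=[0.1,-0.1,0.1,0,0,0,0,0,0,0,0,0])

```text
time: 16.6
position: [0.6322, 0.0226, 0.0566]
tool_rot: [1.21, 1.209, -1.206]
ft_force: [0.8, 1.8, 4.1]
grip_width: 0.481
```

step_arm(increments=[0,0,0,0,0,0,0,0,0,0,0,0,0,0,0,0,0,0,0,0,0,0,0,0,0,0,0,0,0,0,0,0,0,0,0,0], fingers=100)

```text
time: 17.35
position: [0.6312, 0.0217, 0.0556]
tool_rot: [1.208, 1.21, -1.208]
ft_force: [-0.9, -0.3, -0.6]
grip_width: 0.979
```

step_arm(increments=[-2,0,0,0,0,0,-3,0,0,0,0,0,-4,0,0,0,0,0,-4,0,0,0,0,0,-3.7,0,0,0,0,0,0,0,0,0,0,0])

```text
time: 18.1
position: [0.6336, 0.0213, 0.2281]
tool_rot: [1.214, 1.204, -1.202]
ft_force: [0.2, 0.2, -0.1]
grip_width: 1.003
```

```bash
python3 - <<'E'
from h import *
plan((.4305,-.325,.223),0)
im=ctrl.get_image('wrist'); cv2.imwrite('pics/w6.png',im[:,:,::-1])
E
```

```text
t 18.1 pos [0.6336 0.0213 0.2281] jawyaw 0.0 xaxis [ 0.009  0.001 -1.   ] yaxis [1.    0.001 0.009] z [ 0.001 -1.    -0.001] grip 1.003 F [ 0.2  0.2 -0.1]
world d mm [-203.1 -346.3   -5.1] tool cm now [  0.29 -20.33  34.62] yaw turn about tool x rad 0.001
tool cm after turn [  0.51 -20.31  34.63] full rotvec needed [ 0.001 -0.001 -0.009]
q [-0.49  0.3   0.52  1.51 -0.15  1.36  0.04]
```

View pics/w6.png

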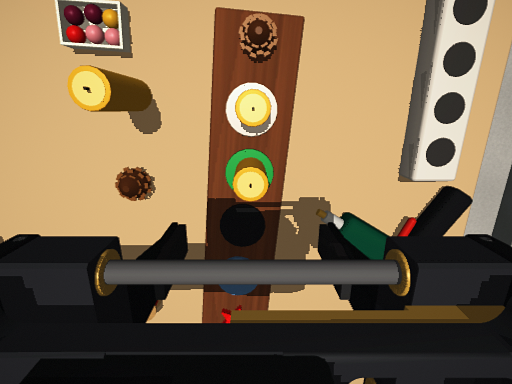

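Both placed candles stand centred, near (252,107) and (250,183). The 91 mm candle is next.

step_arm(increments=[0,-1.0,1.7,0,0,0,0,-2.1,3.6,0,0,0,0,-2.1,3.6,0,0,0,0,-2.1,3.6,0,0,0,0,-2.1,3.6,0,0,0,0,-2.1,3.6,0,0,0,0,-2.1,3.6,0,0,0,0,-2.1,3.6,0,0,0,0,-2.1,3.6,0,0,0,0,-2.1,3.5,0,0,0,0,-0.3,0.6,0,0,0,0,0,0,0,0,0])

```text
time: 19.65
position: [0.4284, -0.3245, 0.2217]
tool_rot: [1.21, 1.211, -1.21]
ft_force: [-0.1, 1.3, 0.9]
grip_width: 1.002
```

```bash
python3 - <<'E'
from h import *
plan((.4305,-.325,.05),0)
im=ctrl.get_image('wrist'); cv2.imwrite('pics/w7.png',im[:,:,::-1])
print(proj('wrist',(.4305,-.325,.091)),proj('wrist',(.4305,-.325,.0)))
E
```

```text
t 19.65 pos [ 0.4284 -0.3245  0.2217] jawyaw -0.0 xaxis [-0.001  0.001 -1.   ] yaxis [ 1.    -0.001 -0.001] z [-0.001 -1.    -0.001] grip 1.002 F [-0.1  1.3  0.9]
world d mm [   2.1   -0.5 -171.7] tool cm now [17.17  0.23  0.07] yaw turn about tool x rad -0.001
tool cm after turn [17.17  0.21  0.05] full rotvec needed [-0.001 -0.001  0.001]
q [-0.13  0.09  0.78  1.76 -0.07  1.33  0.66]
(np.float64(253.14821253486477), np.float64(186.22758657874633)) (np.float64(252.99224180621067), np.float64(169.37363252983346))
```

View pics/w7.png

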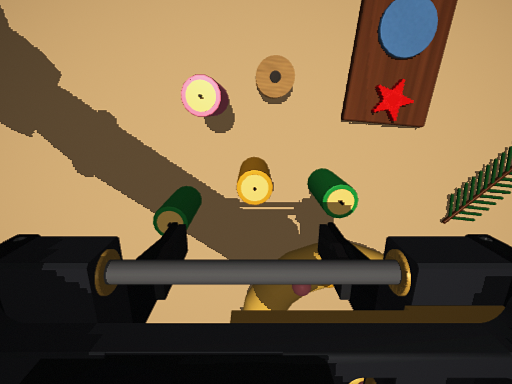

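The candidates are gold at (255,188), green at (340,200) and (172,222), and pink at (200,97). Gold is the one meant. The greens are about 100 mm off, so the 58 mm half-span of the fingers clears them.

```bash
python3 - <<'E'
import cv2
im=cv2.imread('pics/w7.png')
cv2.imwrite('pics/w7c.png',cv2.resize(im[70:250,140:380],None,fx=3,fy=3,interpolation=cv2.INTER_CUBIC))
E
```

```text
(no output)
```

View pics/w7c.png

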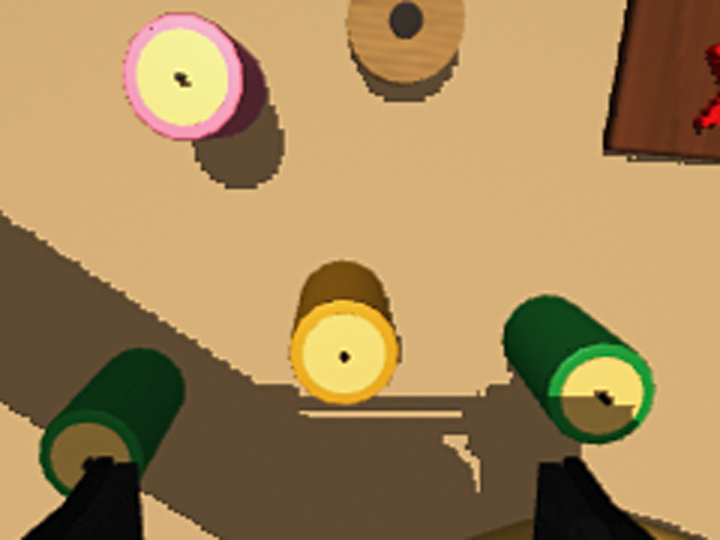

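The gold candle is confirmed. I'll narrow the jaws to 80% for more clearance to the greens.

step_arm(increments=[0,0.3,0.2,0,0,0,3.0,0,0,0,0,0,3.5,0,0,0,0,0,3.5,0,0,0,0,0,3.5,0,0,0,0,0,2.2,0,0,0,0,0,1.0,0,0,0,0,0,0.4,0,0,0,0,0,0,0,0,0,0,0], fingers=80)

```text
time: 20.82
position: [0.4331, -0.3266, 0.0521]
tool_rot: [1.208, 1.209, -1.208]
ft_force: [-0.1, 0.1, -1.1]
grip_width: 0.8
```

step_arm(increments=[0,0,0,0,0,0,0,0,0,0,0,0,0,0,0,0,0,0,0,0,0,0,0,0,0,0,0,0,0,0,0,0,0,0,0,0,0,0,0,0,0,0], fingers=20, force=14)

```text
time: 21.7
position: [0.4326, -0.3266, 0.0517]
tool_rot: [1.209, 1.21, -1.208]
ft_force: [-1.3, 0.5, 3.0]
grip_width: 0.479
```

```bash
python3 - <<'E'
from h import *
plan((.621,-.0602,.075),0)
E
```

```text
t 21.7 pos [ 0.4326 -0.3266  0.0517] jawyaw 0.1 xaxis [ 0. -0. -1.] yaxis [1.    0.001 0.   ] z [ 0.001 -1.     0.   ] grip 0.479 F [-1.3  0.5  3. ]
world d mm [188.4 266.4  23.3] tool cm now [ -2.33  18.86 -26.62] yaw turn about tool x rad 0.001
tool cm after turn [ -2.33  18.84 -26.64] full rotvec needed [ 0.001  0.    -0.   ]
q [-0.05  0.3   0.75  1.93 -0.24  1.    0.8 ]
```

step_arm(increments=[-1.5,0,0,0,0,0,-3.5,0,0,0,0,0,-3.5,0,0,0,0,0,-3.0,0,0,0,0,0,-0.5,0,0,0,0,0,0,0,0,0,0,0])

```text
time: 22.45
position: [0.4324, -0.3262, 0.1713]
tool_rot: [1.209, 1.21, -1.208]
ft_force: [-0.8, -0.3, -1.6]
grip_width: 0.48
```

step_arm(increments=[0,0.7,-1.0,0,0,0,0,1.8,-2.6,0,0,0,0,2.3,-3.2,0,0,0,0,2.3,-3.2,0,0,0,0,2.3,-3.2,0,0,0,0,2.3,-3.2,0,0,0,0,2.3,-3.2,0,0,0,0,2.3,-3.2,0,0,0,0,1.7,-2.6,0,0,0,0,0.8,-1.2,0,0,0,0,0,0,0,0,0])

```text
time: 23.82
position: [0.62, -0.0592, 0.1705]
tool_rot: [1.206, 1.212, -1.209]
ft_force: [0.5, -0.1, -0.7]
grip_width: 0.476
```

```bash
python3 - <<'E'
from h import *
plan((.621,-.0602,.1),0)
im=ctrl.get_image('wrist'); cv2.imwrite('pics/w8.png',im[:,:,::-1])
print(proj('wrist',(.621,-.0602,.023)))
E
```

```text
t 23.82 pos [ 0.62   -0.0592  0.1705] jawyaw 0.2 xaxis [-0.002 -0.    -1.   ] yaxis [ 1.     0.003 -0.002] z [ 0.003 -1.     0.   ] grip 0.476 F [ 0.5 -0.1 -0.7]
world d mm [  1.   -1.  -70.5] tool cm now [7.05 0.11 0.09] yaw turn about tool x rad 0.003
tool cm after turn [7.05 0.1  0.1 ] full rotvec needed [0.003 0.    0.002]
q [-0.43  0.33  0.59  1.61 -0.19  1.26  0.2 ]
(np.float64(253.39251158460817), np.float64(180.27568184974427))
```

View pics/w8.png

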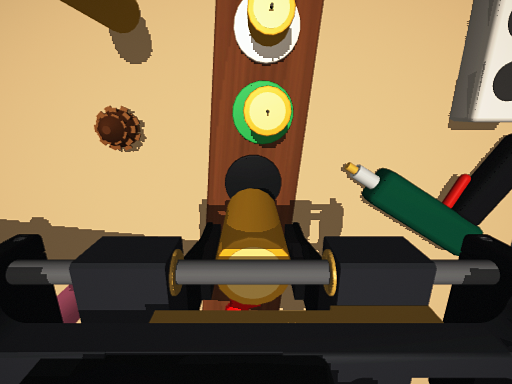

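The black plate is at about (253,182), as expected. I'm lowering the candle.

step_arm(increments=[2.0,0.1,0.1,0,0,0,3.0,0,0,0,0,0,2.2,0,0,0,0,0,1.2,0,0,0,0,0,0.6,0,0,0,0,0,0.3,0,0,0,0,0,0,0,0,0,0,0,0,0,0,0,0,0])

```text
time: 24.88
position: [0.6218, -0.0613, 0.0793]
tool_rot: [1.209, 1.209, -1.207]
ft_force: [0.8, 0.4, -1.1]
grip_width: 0.477
```

step_arm(increments=[0.1,0,0,0,0,0,0,0,0,0,0,0])

```text
time: 25.12
position: [0.6213, -0.0613, 0.0777]
tool_rot: [1.209, 1.21, -1.208]
ft_force: [0.9, -0.2, -0.5]
grip_width: 0.478
```

step_arm(increments=[0.2,0,0,0,0,0,0,0,0,0,0,0])

```text
time: 25.38
position: [0.6211, -0.0613, 0.0753]
tool_rot: [1.208, 1.21, -1.209]
ft_force: [-0.0, -0.3, -1.4]
grip_width: 0.476
```

step_arm(increments=[0.1,0,0,0,0,0,0,0,0,0,0,0])

```text
time: 25.62
position: [0.6214, -0.0613, 0.0748]
tool_rot: [1.209, 1.21, -1.208]
ft_force: [-1.2, 0.1, 0.7]
grip_width: 0.479
```

step_arm(increments=[0,0,0,0,0,0,0,0,0,0,0,0,0,0,0,0,0,0,0,0,0,0,0,0,0,0,0,0,0,0,0,0,0,0,0,0], fingers=100)

```text
time: 26.38
position: [0.6213, -0.0613, 0.0746]
tool_rot: [1.209, 1.21, -1.208]
ft_force: [-0.1, -0.3, -0.5]
grip_width: 0.986
```

step_arm(increments=[-1.5,0,0,0,0,0,-3,0,0,0,0,0,-3.5,0,0,0,0,0,-3.5,0,0,0,0,0,-3.5,0,0,0,0,0,-1.5,0,0,0,0,0,0,0,0,0,0,0])

```text
time: 27.25
position: [0.6218, -0.0615, 0.2407]
tool_rot: [1.21, 1.208, -1.207]
ft_force: [-0.4, -0.9, -1.0]
grip_width: 1.003
```

```bash
python3 - <<'E'
from h import *
plan((.479,.1235,.245),0)
E
```

```text
t 27.25 pos [ 0.6218 -0.0615  0.2407] jawyaw 0.1 xaxis [ 0.002  0.    -1.   ] yaxis [1.    0.001 0.002] z [ 0.001 -1.    -0.   ] grip 1.003 F [-0.4 -0.9 -1. ]
world d mm [-142.8  185.     4.3] tool cm now [ -0.46 -14.26 -18.51] yaw turn about tool x rad 0.001
tool cm after turn [ -0.43 -14.28 -18.5 ] full rotvec needed [ 0.001 -0.    -0.002]
q [-0.43  0.29  0.61  1.51 -0.16  1.39  0.18]
```

step_arm(increments=[0,-1.0,-1.3,0,0,0,0,-2.2,-2.9,0,0,0,0,-2.2,-2.9,0,0,0,0,-2.2,-2.9,0,0,0,0,-2.2,-2.9,0,0,0,0,-2.2,-2.9,0,0,0,0,-2.0,-2.3,0,0,0,0,-0.2,-0.4,0,0,0,0,0,0,0,0,0])

```text
time: 28.38
position: [0.4786, 0.1235, 0.2388]
tool_rot: [1.207, 1.21, -1.209]
ft_force: [1.1, -0.2, 0.2]
grip_width: 1.003
```

```bash
python3 - <<'E'
from h import *
plan((.479,.1235,.065),0)
im=ctrl.get_image('wrist'); cv2.imwrite('pics/w9.png',im[:,:,::-1])
print(proj('wrist',(.479,.1235,.114)))
E
```

```text
t 28.38 pos [0.4786 0.1235 0.2388] jawyaw 0.1 xaxis [-0.001 -0.001 -1.   ] yaxis [ 1.     0.002 -0.001] z [ 0.002 -1.     0.001] grip 1.003 F [ 1.1 -0.2  0.2]
world d mm [   0.4    0.  -173.8] tool cm now [17.38  0.06 -0.02] yaw turn about tool x rad 0.002
tool cm after turn [17.38  0.04 -0.  ] full rotvec needed [0.002 0.001 0.001]
q [-0.75 -0.03  0.43  1.82  0.01  1.36 -0.32]
(np.float64(251.95086732303938), np.float64(185.53313179695306))
```

View pics/w9.png

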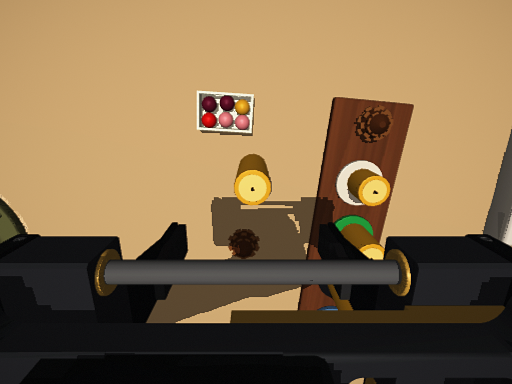

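The tallest candle is at (253,187), as predicted. I'm going down to it.

step_arm(increments=[2.0,0.1,0.1,0,0,0,3.5,0,0,0,0,0,3.5,0,0,0,0,0,3.5,0,0,0,0,0,2.5,0,0,0,0,0,1.6,0,0,0,0,0,0.8,0,0,0,0,0,0,0,0,0,0,0])

```text
time: 29.42
position: [0.4803, 0.1223, 0.0656]
tool_rot: [1.209, 1.209, -1.209]
ft_force: [0.4, -0.3, -0.1]
grip_width: 1.0
```

step_arm(increments=[0,0,0,0,0,0,0,0,0,0,0,0,0,0,0,0,0,0,0,0,0,0,0,0,0,0,0,0,0,0,0,0,0,0,0,0,0,0,0,0,0,0,0,0,0,0,0,0], fingers=20, force=15)

```text
time: 30.42
position: [0.48, 0.1226, 0.0656]
tool_rot: [1.208, 1.21, -1.209]
ft_force: [-0.1, -0.2, 1.6]
grip_width: 0.474
```

step_arm(increments=[-1.5,0,0,0,0,0,-3.5,0,0,0,0,0,-3.5,0,0,0,0,0,-1.5,0,0,0,0,0,0,0,0,0,0,0])

```text
time: 31.05
position: [0.4807, 0.1228, 0.1665]
tool_rot: [1.21, 1.209, -1.206]
ft_force: [-0.2, 0.3, -1.1]
grip_width: 0.481
```

```bash
python3 - <<'E'
from h import *
plan((.6128,-.147,.167),0)
E
```

```text
t 31.05 pos [0.4807 0.1228 0.1665] jawyaw 0.1 xaxis [ 0.002  0.001 -1.   ] yaxis [1.    0.001 0.002] z [ 0.001 -1.    -0.001] grip 0.481 F [-0.2  0.3 -1.1]
world d mm [ 132.1 -269.8    0.5] tool cm now [-0.06 13.18 26.99] yaw turn about tool x rad 0.001
tool cm after turn [-0.05 13.21 26.98] full rotvec needed [ 0.001 -0.001 -0.002]
q [-0.74  0.02  0.44  1.92 -0.01  1.21 -0.29]
```

I'll take an L-shaped path: sideways first, in front of the board, then out to the blue plate.

step_arm(increments=[0,0,1.0,0,0,0,0,0,2.5,0,0,0,0,0,4.0,0,0,0,0,0,4.0,0,0,0,0,0,4.0,0,0,0,0,0,4.0,0,0,0,0,0,4.0,0,0,0,0,0,2.5,0,0,0,0,0,1.0,0,0,0])

```text
time: 32.17
position: [0.4789, -0.1496, 0.1644]
tool_rot: [1.209, 1.209, -1.213]
ft_force: [0.2, 0.1, -2.2]
grip_width: 0.478
```

step_arm(increments=[0,1.0,0,0,0,0,0,2.5,0,0,0,0,0,3.0,0,0,0,0,0,3.0,0,0,0,0,0,2.5,0,0,0,0,0,1.2,0,0,0,0,0,0,0,0,0,0])

```text
time: 33.05
position: [0.6127, -0.1462, 0.1647]
tool_rot: [1.206, 1.211, -1.208]
ft_force: [-0.6, 0.2, -2.3]
grip_width: 0.477
```

```bash
python3 - <<'E'
from h import *
plan((.6128,-.147,.0886),0)
im=ctrl.get_image('wrist'); cv2.imwrite('pics/w10.png',im[:,:,::-1])
print(proj('wrist',(.6128,-.1475,.023)))
E
```

```text
t 33.05 pos [ 0.6127 -0.1462  0.1647] jawyaw 0.2 xaxis [-0.001 -0.    -1.   ] yaxis [ 1.     0.003 -0.001] z [ 0.003 -1.     0.   ] grip 0.477 F [-0.6  0.2 -2.3]
world d mm [  0.1  -0.8 -76.1] tool cm now [7.61 0.02 0.08] yaw turn about tool x rad 0.003
tool cm after turn [7.61 0.01 0.08] full rotvec needed [0.003 0.    0.001]
q [-0.37  0.37  0.71  1.6  -0.25  1.27  0.39]
(np.float64(252.9171278404232), np.float64(182.92110892233083))
```

View pics/w10.png

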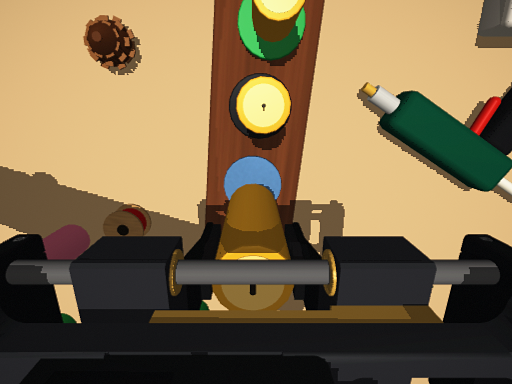

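The blue plate is at about (253,184) and the 91 mm candle sits centred on the black plate. I'm lowering the last candle.

step_arm(increments=[2.0,0,0.1,0,0,0,2.5,0,0,0,0,0,1.5,0,0,0,0,0,0.8,0,0,0,0,0,0.4,0,0,0,0,0,0.2,0,0,0,0,0,0,0,0,0,0,0,0,0,0,0,0,0])

```text
time: 34.1
position: [0.6127, -0.1484, 0.0921]
tool_rot: [1.209, 1.209, -1.208]
ft_force: [0.2, 0.2, -0.8]
grip_width: 0.479
```

step_arm(increments=[0.1,0,0,0,0,0,0,0,0,0,0,0])

```text
time: 34.35
position: [0.6124, -0.1483, 0.0906]
tool_rot: [1.208, 1.21, -1.208]
ft_force: [1.0, 0.5, -2.2]
grip_width: 0.475
```

step_arm(increments=[0.1,0,0,0,0,0,0,0,0,0,0,0])

```text
time: 34.6
position: [0.6123, -0.1483, 0.0894]
tool_rot: [1.208, 1.21, -1.209]
ft_force: [-0.3, -0.7, -1.3]
grip_width: 0.476
```

step_arm(increments=[0.1,0,0,0,0,0,0,0,0,0,0,0])

```text
time: 34.85
position: [0.6125, -0.1484, 0.0887]
tool_rot: [1.209, 1.209, -1.208]
ft_force: [-0.3, 0.1, -0.8]
grip_width: 0.483
```

step_arm(increments=[0.1,0,0,0,0,0,0,0,0,0,0,0])

```text
time: 35.1
position: [0.6125, -0.1485, 0.0886]
tool_rot: [1.209, 1.21, -1.208]
ft_force: [-3.0, 1.5, 5.5]
grip_width: 0.476
```

step_arm(increments=[0,0,0,0,0,0,0,0,0,0,0,0,0,0,0,0,0,0,0,0,0,0,0,0,0,0,0,0,0,0,0,0,0,0,0,0], fingers=100)

```text
time: 35.85
position: [0.6124, -0.1483, 0.0875]
tool_rot: [1.209, 1.21, -1.208]
ft_force: [0.1, -0.2, 0.4]
grip_width: 0.984
```

step_arm(increments=[-1.5,0,0,0,0,0,-3,0,0,0,0,0,-3.5,0,0,0,0,0,-3.5,0,0,0,0,0,-3.5,0,0,0,0,0,-1.5,0,0,0,0,0,0,-3,0,0,0,0,0,-4,0,0,0,0,0,-4,0,0,0,0,0,-3,0,0,0,0,0,0,0,0,0,0])

```text
time: 37.22
position: [0.4707, -0.1487, 0.2526]
tool_rot: [1.211, 1.211, -1.207]
ft_force: [-0.0, -0.3, -0.4]
grip_width: 1.003
```

```bash
python3 - <<'E'
from h import *
plan((.45,-.15,.25),0)
for n in ('scene','top'):
    im=ctrl.get_image(n); cv2.imwrite(f'pics/{n}11.png',im[:,:,::-1])
    P=K(n); L=ctrl.silhouettes(n,'candle_91')
    for nm,x,y,h in (('114',.6128,-.1475,.114),('91',.621,-.0602,.091),('68',.631,.021,.068),('45',.6345,.1043,.045)):
        u,v=proj(n,(x,y,.023+h/2)); M=[d for d in L if d['pixels'][int(v)-2:int(v)+3,int(u)-2:int(u)+3].mean()>.5]
        print(n,nm,[round(d['score'],2) for d in M],*(fit({n:(M[0]['pixels'],P)},x,y,.023,h,.021,False) if M else []))
E
```

```text
t 37.23 pos [ 0.4707 -0.1487  0.2526] jawyaw 0.0 xaxis [ 0.     0.003 -1.   ] yaxis [1. 0. 0.] z [ 0.    -1.    -0.003] grip 1.003 F [-0.  -0.3 -0.4]
world d mm [-20.7  -1.3  -2.6] tool cm now [ 0.26 -2.07  0.13] yaw turn about tool x rad 0.0
tool cm after turn [ 0.26 -2.07  0.13] full rotvec needed [ 0.    -0.003 -0.   ]
q [-0.51 -0.07  0.74  1.8   0.04  1.39  0.22]
scene 114 [0.71] [ 0.61048448 -0.14617994] 0.06148103001676064
scene 91 [0.84] [ 0.61800555 -0.0591398 ] 0.10221674876847286
scene 68 [0.91] [0.63247178 0.02202584] 0.12798036465638152
scene 45 [0.9] [0.63443161 0.10783835] 0.053059993970455244
top 114 [0.89] [ 0.61330075 -0.14693316] 0.2275013974287311
top 91 [0.64] [ 0.62064203 -0.06117495] 0.14156502672331095
top 68 [0.58] [0.6328993  0.02094569] 0.08225108225108224
top 45 [0.61] [0.63545929 0.10536262] 0.050830053054937485
```

View pics/scene11.png

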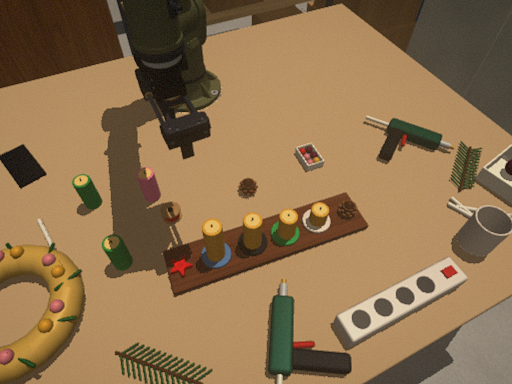

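View pics/top11.png

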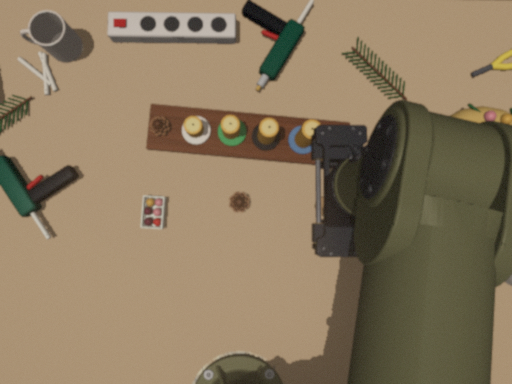

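The scene view shows the candles stepping down from the star: tops at (213,228), (252,218), (288,217) and (320,209). All are upright, and each is within about 4 mm of its plate centre. The gripper is clear at z = 0.25.

```bash
python3 -c "
from bench import ctrl
print(ctrl.close_job())"
```

```text
the job is handed in; nothing more can be done
None
```

The four gold candles stand on the board in order of height, counted from the red star: 114 mm on blue, 91 mm on black, 68 mm on green and 45 mm on white. I placed the shortest first and left the green and pink look-alikes alone. No candle was tipped, and the job was handed in at about 37 s.

**Last checks:** Fits in the scene and top cameras put every candle within about 4 mm of its plate's centre (limit 12 mm). All four stood upright and released in the final scene picture, and the empty, open gripper was at z = 0.25 m, touching nothing.

**Disagreements:**
- The two cameras differ by about 2–3 mm on most positions.
- The top-view fit of the 114 mm candle was poor because the arm partly hid it; its scene-view fit was good.

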